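# Set out the ingredients for two dishes

## Task

Set out the ingredients for tonight's two dishes from the stock in the middle of the worktop: on the rectangular baking tray the large onion, the short wide tin and the garlic bulb; in the round baking tin the small onion and the tall slim tin. Set each one down, without dropping it, so that it rests on the flat bottom beside the others, not on a rim or on another thing, with the tins standing upright; leave the tomato, the half lemon and the spice jar where they are.

Things in the scene. Friction and masses are not known exactly. Their poses are not given: they have to be found in the camera images.
- onion_large: Loose, somewhere in the stock in the middle of the worktop. The large onion: a round brown-skinned bulb 66 mm across and about 61 mm high (plus a thin dry tip of 10 mm), standing on its small flat root end (30 mm across). Origin in the middle of the bulb, at its widest level, 30 mm above the root end; z points to the neck. 120 to 210 g.
- onion_small: Loose, somewhere in the stock in the middle of the worktop. The small onion: same kind and colour, only 44 mm across and about 41 mm high (plus a thin tip of 10 mm), standing on its root end (20 mm across). Origin in the middle at its widest level, 20 mm above the root end; z to the neck. 35 to 65 g.
- garlic: Loose, somewhere in the stock in the middle of the worktop. The garlic bulb: whitish, ribbed with cloves, 50 mm across, 38 mm high, with a thin stalk (11 mm thick) that rises to 57 mm, standing on its flat root end (28 mm across). Origin in the middle at its widest level, 18 mm above the root end; z along the stalk. 35 to 65 g.
- tin_short: Loose, somewhere in the stock in the middle of the worktop. The short wide food tin: upright steel cylinder, 65 mm diameter, 52 mm high, pale label with a red band (both tins alike). Origin at the centre of its underside, z up. 140 to 250 g.
- tin_tall: Loose, somewhere in the stock in the middle of the worktop. The tall slim food tin: upright steel cylinder, 53 mm diameter, 90 mm high, pale label with a red band. Origin at the centre of its underside, z up. 155 to 275 g.
- baking_tray: The rectangular shallow aluminium baking tray, fixed on the worktop to the left or right of the stock. 250 mm long along its x, 180 mm wide along its y, sides 22 mm high (25 mm over the rolled edge) and 4 mm thick, flat bottom 242 by 172 mm inside, bottom 2.5 mm thick. Origin under its centre, on the worktop.
- round_tin: The round shallow aluminium baking tin, fixed on the worktop on the other side of the stock. 206 mm across at the rim, rim 28 mm high (31 mm over the rolled edge), walls 4 mm thick and slightly flared, flat bottom 186 mm across inside and 2.5 mm thick. Origin under its centre, on the worktop.
- tomato: Loose, somewhere in the stock in the middle of the worktop. Bystander, to be left alone: a tomato, 62 mm across and 46 mm high. Origin in its middle, 22 mm above its underside.
- half_lemon: Loose, somewhere in the stock in the middle of the worktop. Bystander, to be left alone: half a lemon lying on its cut face, 55 mm across and 37 mm high. Origin at the centre of the cut face, underneath.
- spice_jar: Loose, somewhere in the stock in the middle of the worktop. Bystander, to be left alone: a small spice jar with a black screw cap, 45 mm diameter and 76 mm high, upright. Origin at the centre of its underside.
There are look-alikes about, which are no part of the job. Leave any blue look-alike of the garlic alone.

How it is judged:
By the outcome, as a careful person would: the job done as asked, in the order asked, and still so for the second after the job is handed in, with the robot touching nothing.
It also fails if it takes over 120 s, if anything falls off the work surface, if the arm or the gripper's body presses on something with over 40 N, if the wrist force passes 120 N, or if a joint passes its speed limit or range.

## Robot

A 6-joint arm with a two-finger parallel gripper is mounted at the origin on the work surface. World frame = base frame: x ahead of the robot, y to its left, z up, the work surface at z = 0. Lengths are in m, angles in rad, forces in N, time in s.
With the tool pointing down it reaches from about 0.4 to 0.825 m from the base axis. Payload 7 kg.
Tool frame: the origin (TCP) lies at the centre of the arm's flange, where the gripper is bolted on; the fingertips stand 178 mm ahead of it and the grasp point (between the pads) lies 159 mm ahead of it (arm.tip_extent is the distance from the TCP to the fingertips, in m); z points along the fingers, y is the line along which they close (so a half turn about z gives the same grasp; the last joint's range is limited). The gripper opens to 88 mm and grips with 3 to 60 N. Pads are 19 mm wide; open, the fingers measure 130 mm over their backs; the gripper's body (78 mm by 193 mm) begins 47 mm behind the grasp point.
Start: joints at [-0.911, 0.359, 0.012, 0, -1.224, -0.288], TCP at [0.245, -0.629, 0.405] pointing down, gripper open.
Joint ranges: [-3.07, 3.07], [-1.43, 2.12], [-1.02, 1.25], [-3.03, 1.67], [-3.05, -0], [-3.03, 3.03]. Speed limits (rad/s): [2.39, 2.39, 3.01, 3.14, 3.14, 3.14].

## Interface

Orientations are given as a rotation vector (axis times angle).
In Python, from cell import status, grab_frame, arm gives the robot as it stands.
- The arm moves only by the shell command python3 -m inch 'ROWS' [FORCE]. ROWS is a JSON object of lists of equal length, an entry for each row: "slide": the shift along the tool's x, y, z in units of 40 mm (1.0 is 40 mm), a list of three; "twist": the turn, a rotation vector about the tool's x, y, z in rad, a list of three; "gripper": the closure, from -1 (fully open) to 1 (shut). A call has 1 to 10 rows; each row shifts and turns the commanded pose from where the row before left it, along the tool's axes as they then stand; what a row does not reach is not made up. A row lasts 1/8 s, in which the tool goes at most 62.5 mm and 10.7 degrees, less where a joint would pass 70% of its speed; a pose out of reach is approached as far as the arm can. A call is refused whole if a number of a shift passes 1 or a number of a turn 0.188, either way. A call with a gripper value outside its range is refused whole. The fingers move at their own pace and stop on an object; FORCE is the grip in N (left out, the last holds). Time passes only in rows, so rows that do not move let the fingers close. It gives the time, the measured TCP pose, the force, the opening and the grip force at its end, in the units of the state.
- status.sense(): the state, without advancing time (a new reading comes with each control period).
- grab_frame(name): name is "scene" or "top" or "wrist"; returns a dict with "pixels" (420x560x3 uint8, red, green, blue), "mtx" (3x3 intrinsics, pixels), "D" ([k1, k2, p1, p2, k3] as OpenCV has them; the pictures are not rectified), "world_to_cam" (4x4, takes a point from world to camera coordinates); the wrist camera has in their place "tool_from_camera" (4x4, takes a point from camera to tool coordinates, whose origin is the TCP and whose axes are the flange's). Camera axes: x right, y down, z forward; pixel columns grow to the right and rows downward; lengths in m; the calibration is good to about 2 mm. A picture is of the moment at which its call begins: read the wrist's pose just before it. There is no depth.
- arm.sign_off(): hands the job in; it is judged then, once.
The state is a dict: "time_s": time; "joints": joint angles; "joint_vel": joint speeds; "effort": joint torques, N m; "tool_pos": TCP position; "tool_rot": TCP orientation; "force": force on the tool from outside, world axes, zero at the start; "torque": the same for the moment, N m; "gripper_width": finger opening in m; "gripper_force": force on a finger pad.
Only numpy, scipy, OpenCV 4.12 (cv2) and the standard library are available. Lean on these libraries where they do the work, as an engineer would, in place of code of your own. Each camera call takes 0.05 s, during which the arm holds its last target. There are 200 camera calls.

## Working session

There is one attempt and no reset: what is moved stays moved. The work goes in short steps, Python scripts to look and compute and a shell command to move; the robot and the scene stay as the last step left them, time stands still between calls to the robot, and variables do not carry over. Pictures are saved under pics/ and viewed, at most 14 in all, crops included, and the job is handed in when it is done.

```bash
ls; mkdir -p pics; python3 - <<'E'
from cell import status, grab_frame, arm
import cv2,pickle
s=status.sense(); print(s)
d={}
for n in ["top","scene"]:
    f=grab_frame(n); d[n]=f
    cv2.imwrite(f"pics/{n}0.png",cv2.resize(f["pixels"][:,:,::-1],(784,588),interpolation=cv2.INTER_CUBIC))
    print(n,f["mtx"],f["D"],f["world_to_cam"])
pickle.dump(d,open("f0.pkl","wb"))
E
```

```text
pics
{'time_s': 0.0, 'joints': array([-9.10919125e-01,  3.59378412e-01,  1.10488882e-02, -3.60949023e-04,
       -1.22410223e+00, -2.88117034e-01]), 'joint_vel': array([-1.43987510e-03, -1.28636952e-03, -1.37226746e-03,  1.59756274e-04,
       -2.55661209e-04, -7.13614544e-06]), 'effort': array([-3.02793469e-04, -5.82718313e+01,  2.93053383e+01,  6.99729905e+00,
        6.70801266e-03, -1.37453117e-04]), 'tool_pos': array([ 0.24513374, -0.62869796,  0.40372164]), 'tool_rot': array([ 5.80330461e-01, -3.08707333e+00, -2.52866147e-03]), 'force': array([-0.50085481, -0.27123933,  0.98553948]), 'torque': array([0.04484776, 0.02441955, 0.00474269]), 'gripper_force': 0.0, 'gripper_width': 0.08766069681559376}
top [[476.42827017   0.         269.41967499]
 [  0.         476.42827017 216.19835506]
 [  0.           0.           1.        ]] [-0.1098489  0.         0.         0.         0.       ] [[-0.01795057 -0.99975099  0.01325667  0.00570918]
 [-0.99807204  0.01712939 -0.05965558  0.57631392]
 [ 0.05941364 -0.01430196 -0.99813099  1.10910977]
 [ 0.          0.          0.          1.        ]]
scene [[498.21488388   0.         285.53236672]
 [  0.         498.21488388 205.28175569]
 [  0.           0.           1.        ]] [-0.02237831  0.          0.          0.          0.        ] [[-0.54847677  0.83607698 -0.01218676  0.32097445]
 [ 0.69519233  0.44785923 -0.56225415 -0.37783654]
 [-0.4646298  -0.31685548 -0.82687469  1.32247127]
 [ 0.          0.          0.          1.        ]]
```

View pics/top0.png

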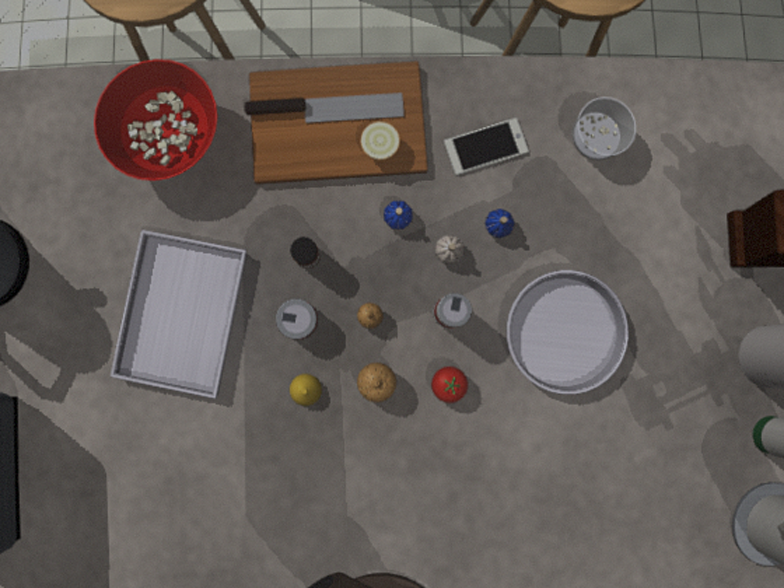

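View pics/scene0.png

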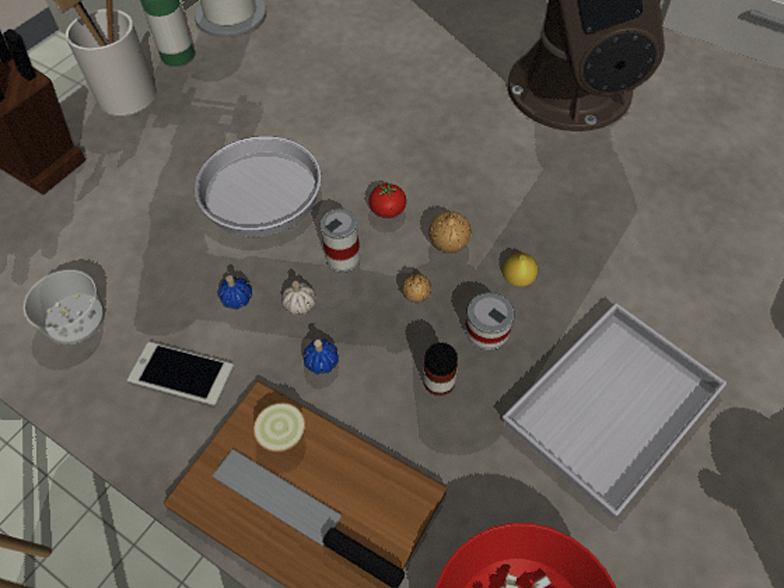

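Top view (x1.4 px): tray (180,315), round tin (567,332), short tin (297,319), tall tin (455,310), large onion (377,382), small onion (370,315). Garlic candidates are (448,249) whitish, (398,214) blue and (499,222) blue; the whitish one fits. I'll measure, and confirm in an enlarged overlay crop.

```bash
cat > h.py <<'E'
import cv2,numpy as np,pickle
def ray(f,uv,z):
    p=cv2.undistortPoints(np.array([[uv]],float),f["mtx"],f["D"])[0,0]
    T=f["world_to_cam"];R=T[:3,:3];c=-R.T@T[:3,3];d=R.T@np.array([p[0],p[1],1])
    return c+d*(z-c[2])/d[2]
def proj(f,P):
    T=f["world_to_cam"]
    return cv2.projectPoints(np.array(P,float).reshape(-1,1,3),cv2.Rodrigues(T[:3,:3])[0],T[:3,3],f["mtx"],np.array(f["D"]))[0][:,0]
def blob(m,seed,r):
    k=np.zeros_like(m);cv2.circle(k,tuple(map(int,seed)),r,255,-1)
    cs,_=cv2.findContours(m&k,cv2.RETR_EXTERNAL,cv2.CHAIN_APPROX_NONE)
    return max(cs,key=cv2.contourArea)
E
cat > m.py <<'E'
from h import *
d=pickle.load(open("f0.pkl","rb"));f=d["top"];im=f["pixels"].copy()
hsv=cv2.cvtColor(im,cv2.COLOR_RGB2HSV)
sat=((hsv[...,1]>80)*255).astype(np.uint8); 
bright=((hsv[...,2]>120)&(hsv[...,1]<60)).astype(np.uint8)*255
o=im.copy()
for n,s,m,r,z in [("onionL",(377,382),sat,20,.030),("onionS",(370,315),sat,14,.020),("garlic",(448,249),bright,14,.022),("tinS",(297,319),bright,20,.052),("tinT",(455,310),bright,17,.09),
  ("tomato",(450,385),sat,20,.022),("lemon",(306,390),sat,18,.012)]:
    c=blob(m,np.array(s)/1.4,r);(x,y),rad=cv2.minEnclosingCircle(c)
    M=cv2.moments(c);g=(M["m10"]/M["m00"],M["m01"]/M["m00"])
    P=ray(f,(x,y),z);G=ray(f,g,z);print(n,P.round(4),G.round(4),"diam",round(2*np.linalg.norm(ray(f,(x+rad,y),z)-P),4), "dist",np.hypot(*P[:2]).round(3))
    cv2.drawContours(o,[c],-1,(255,0,255),1)
print("jar",ray(f,np.array((304,251))/1.4,.076))
for q in [(143,233),(244,249),(216,395),(114,377)]: print("tray corner",ray(f,np.array(q)/1.4,.025).round(4))
g=cv2.cvtColor(im,cv2.COLOR_RGB2GRAY)
c=ray(f,np.array((567,332))/1.4,.031)
e=[ray(f,np.array(q)/1.4,.031)[:2].round(3) for q in [(507,331),(628,331),(567,271),(567,393)]];print("round",c,e)
cr=o[140:310,180:350];cv2.imwrite("pics/crop.png",cv2.resize(cr[:,:,::-1],(595,595),interpolation=cv2.INTER_NEAREST))
E
python3 m.py
```

```text
onionL [ 0.4444 -0.0005  0.03  ] [4.443e-01 2.000e-04 3.000e-02] diam 0.0655 dist 0.444
onionS [0.5557 0.009  0.02  ] [0.5557 0.0092 0.02  ] diam 0.0431 dist 0.556
garlic [ 0.6685 -0.1252  0.022 ] [ 0.6729 -0.1208  0.022 ] diam 0.04 dist 0.68
tinS [0.5509 0.1304 0.052 ] [0.5506 0.1267 0.052 ] diam 0.0478 dist 0.566
tinT [ 0.5592 -0.1252  0.09  ] [ 0.556  -0.1245  0.09  ] diam 0.0389 dist 0.573
tomato [ 0.4372 -0.1224  0.022 ] [ 0.4372 -0.1222  0.022 ] diam 0.0616 dist 0.454
lemon [0.4328 0.1199 0.012 ] [0.4329 0.1199 0.012 ] diam 0.0547 dist 0.449
jar [0.65810271 0.11265436 0.076     ]
tray corner [0.7017 0.3929 0.025 ]
tray corner [0.6705 0.219  0.025 ]
tray corner [0.4259 0.268  0.025 ]
tray corner [0.4577 0.4425 0.025 ]
round [ 0.52051252 -0.3232099   0.031     ] [array([ 0.524, -0.221]), array([ 0.52, -0.43]), array([ 0.624, -0.327]), array([ 0.418, -0.32 ])]
```

View pics/crop.png

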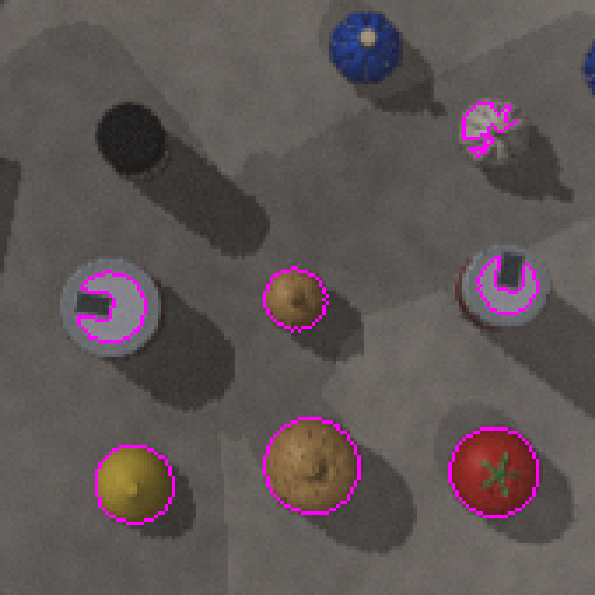

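The crop (3.5x, origin (180,140)) confirms the garlic candidates: blue ones at (366,48) and (590,65), whitish garlic at (492,131), which is the one meant. The tin tops are at (111,307) and (507,286). The tin and garlic masks caught only part of each, so I'll use the circle centres, and I'll turn the tool square to the world axes now.

```bash
python3 - <<'E'
from h import *
f=pickle.load(open("f0.pkl","rb"))["top"]
for n,q,z in [("tinS",(111,307),.052),("tinT",(507,286),.09),("garlic",(492,131),.02),("blue1",(366,48),.02),("jar",(131,138),.076)]:
    print(n,ray(f,(180+q[0]/3.5-.5*0,140+q[1]/3.5),z).round(4))
print("blue2",ray(f,(499/1.4,222/1.4),.02).round(4))
E
python3 -m inch '{"slide":[[0,0.5,0],[0,0.5,0],[0,0,0]],"twist":[[0,0,0.186],[0,0,0.186],[0,0,0]],"gripper":[-1,-1,-1]}' 10
```

```text
tinS [0.5501 0.1286 0.052 ]
tinT [ 0.5576 -0.126   0.09  ]
garlic [ 0.6664 -0.1276  0.02  ]
blue1 [ 0.7246 -0.0431  0.02  ]
jar [0.6578 0.112  0.076 ]
blue2 [ 0.7108 -0.2151  0.02  ]
time_s: 0.48
tool_pos: [0.234, -0.5896, 0.4048]
tool_rot: [0.001, 3.142, 0.001]
force: [0.7, 0.0, -0.0]
gripper_width: 0.0877
gripper_force: 0.0
```

```bash
python3 -m inch '{"slide":[[-0.35,0.98,0],[-0.35,0.98,0],[-0.35,0.98,0],[-0.35,0.98,0],[-0.35,0.98,0],[-0.35,0.98,0],[-0.35,0.98,0],[-0.35,0.98,0],[-0.35,0.98,0],[-0.35,0.98,0]],"twist":[[0,0,0],[0,0,0],[0,0,0],[0,0,0],[0,0,0],[0,0,0],[0,0,0],[0,0,0],[0,0,0],[0,0,0]],"gripper":[-1,-1,-1,-1,-1,-1,-1,-1,-1,-1]}'
python3 -m inch '{"slide":[[-0.35,0.98,0],[-0.35,0.98,0],[-0.35,0.98,0],[-0.35,0.98,0],[-0.36,0.98,0],[0,0,0],[0,0,0],[0,0,0]],"twist":[[0,0,0],[0,0,0],[0,0,0],[0,0,0],[0,0,0],[0,0,0],[0,0,0],[0,0,0]],"gripper":[-1,-1,-1,-1,-1,-1,-1,-1]}'
```

```text
time_s: 1.72
tool_pos: [0.375, -0.1974, 0.4049]
tool_rot: [-0.005, 3.141, -0.0]
force: [1.0, 0.7, 1.1]
gripper_width: 0.0876
gripper_force: 0.0
time_s: 2.72
tool_pos: [0.4446, -0.0033, 0.4046]
tool_rot: [-0.0, -3.141, 0.0]
force: [0.4, -0.7, -0.6]
gripper_width: 0.0878
gripper_force: 0.0
```

```bash
python3 - <<'E'
from h import *
from cell import status,grab_frame
s=status.sense();f=grab_frame("wrist")
T=np.eye(4);T[:3,:3]=cv2.Rodrigues(s["tool_rot"])[0];T[:3,3]=s["tool_pos"]
f["world_to_cam"]=np.linalg.inv(T@f["tool_from_camera"])
im=f["pixels"];hsv=cv2.cvtColor(im,cv2.COLOR_RGB2HSV);sat=((hsv[...,1]>80)*255).astype(np.uint8)
Z={"onL":(.4444,0,.03),"onS":(.5557,.009,.02),"lemon":(.4328,.12,.012),"tomato":(.437,-.122,.022),"tinS":(.5501,.1286,.052),"tinT":(.5576,-.126,.09)}
for n,P in Z.items():
    p=proj(f,[P])[0];print(n,p.round(1),end=" ")
    if n[0]!="t" and -60<p[0]<620 and 0<p[1]<420:
        try:
            c=blob(sat,p,70);(x,y),r=cv2.minEnclosingCircle(c);print((round(x),round(y)),ray(f,(x,y),P[2]).round(4),end="")
        except Exception as e:print(e,end="")
    print()
o=im.copy()
for P in Z.values(): cv2.drawMarker(o,tuple(int(v) for v in proj(f,[P])[0]),(0,255,0),0,12,1)
cv2.imwrite("pics/w1.png",o[:,:,::-1])
E
```

```text
onL [281.1 191.1] (283, 190) [0.4432 0.0018 0.03  ]
onS [287.7 270. ] (289, 270) [0.5555 0.0106 0.02  ]
lemon [376.8 178.8] (377, 177) [0.4305 0.1205 0.012 ]
tomato [181.6 183.8] 
tinS [384.6 278.2] 
tinT [169.8 301. ]
```

View pics/w1.png

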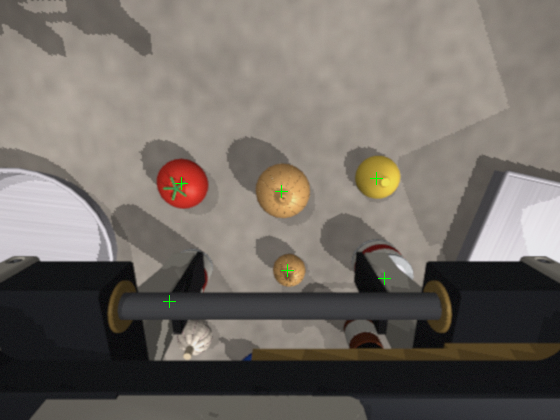

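The wrist view shows the large onion at (283,190), within 2 mm of the top-view estimate. I'll descend and grip it.

```bash
python3 -m inch '{"slide":[[0.02,0.11,0.9],[0,0,0.9],[0,0,0.9],[0,0,0.9],[0,0,0.8],[0,0,0.6],[0,0,0.34],[0,0,0],[0,0,0]],"twist":[[0,0,0],[0,0,0],[0,0,0],[0,0,0],[0,0,0],[0,0,0],[0,0,0],[0,0,0],[0,0,0]],"gripper":[-1,-1,-1,-1,-1,-1,-1,-1,-1]}'
python3 -m inch '{"slide":[[0,0,0],[0,0,0],[0,0,0],[0,0,0],[0,0,0],[0,0,0]],"twist":[[0,0,0],[0,0,0],[0,0,0],[0,0,0],[0,0,0],[0,0,0]],"gripper":[1,1,1,1,1,1]}' 15
```

```text
time_s: 3.9
tool_pos: [0.4442, 0.0015, 0.1916]
tool_rot: [0.001, 3.141, 0.0]
force: [-0.4, -0.1, 0.1]
gripper_width: 0.0879
gripper_force: 0.0
time_s: 4.65
tool_pos: [0.4441, 0.0018, 0.1914]
tool_rot: [-0.0, 3.141, -0.0]
force: [-1.0, -0.4, 6.8]
gripper_width: 0.0641
gripper_force: 15.0
```

```bash
python3 -m inch '{"slide":[[0,0,-0.3],[0,0,-0.7],[0,0,-1],[0,0,-1],[-0.12,0.86,0],[-0.12,0.86,0],[-0.12,0.86,0],[-0.12,0.86,0],[-0.12,0.86,0],[-0.12,0.86,0]],"twist":[[0,0,0],[0,0,0],[0,0,0],[0,0,0],[0,0,0],[0,0,0],[0,0,0],[0,0,0],[0,0,0],[0,0,0]],"gripper":[1,1,1,1,1,1,1,1,1,1]}'
python3 -m inch '{"slide":[[-0.12,0.86,0],[-0.12,0.86,0],[-0.12,0.86,0],[-0.08,0.86,0],[0,0,0],[0,0,0],[0,0,0]],"twist":[[0,0,0],[0,0,0],[0,0,0],[0,0,0],[0,0,0],[0,0,0],[0,0,0]],"gripper":[1,1,1,1,1,1,1]}'
```

```text
time_s: 5.9
tool_pos: [0.4726, 0.2092, 0.3116]
tool_rot: [-0.0, -3.141, -0.0]
force: [0.4, -0.3, -1.3]
gripper_width: 0.0643
gripper_force: 15.0
time_s: 6.78
tool_pos: [0.4903, 0.3449, 0.3113]
tool_rot: [-0.001, -3.141, 0.0]
force: [-0.5, -0.4, -1.6]
gripper_width: 0.0637
gripper_force: 15.0
```

```bash
python3 -m inch '{"slide":[[0,0,0.8],[0,0,0.8],[0,0,0.6],[0,0,0.3],[0,0,0.2],[0,0,0.1],[0,0,0.06],[0,0,0.06],[0,0,0],[0,0,0]],"twist":[[0,0,0],[0,0,0],[0,0,0],[0,0,0],[0,0,0],[0,0,0],[0,0,0],[0,0,0],[0,0,0],[0,0,0]],"gripper":[1,1,1,1,1,1,1,1,1,1]}'
```

```text
time_s: 8.02
tool_pos: [0.4905, 0.3458, 0.1945]
tool_rot: [0.0, 3.141, 0.0]
force: [0.4, -0.6, -1.7]
gripper_width: 0.0647
gripper_force: 15.0
```

```bash
python3 -m inch '{"slide":[[0,0,0.03],[0,0,0]],"twist":[[0,0,0],[0,0,0]],"gripper":[1,1]}';python3 -m inch '{"slide":[[0,0,0.03],[0,0,0]],"twist":[[0,0,0],[0,0,0]],"gripper":[1,1]}'
```

```text
time_s: 8.28
tool_pos: [0.4905, 0.3459, 0.194]
tool_rot: [-0.0, 3.141, 0.001]
force: [-1.9, -0.4, 5.0]
gripper_width: 0.0643
gripper_force: 15.0
time_s: 8.52
tool_pos: [0.4906, 0.346, 0.1939]
tool_rot: [-0.001, 3.14, 0.001]
force: [-5.2, -2.4, 15.7]
gripper_width: 0.0645
gripper_force: 15.0
```

```bash
python3 -m inch '{"slide":[[0,0,-0.04],[0,0,0],[0,0,0],[0,0,0],[0,0,0],[0,0,-0.5],[0,0,-0.9],[0,0,-0.9],[0,0,-0.7],[0,0,0]],"twist":[[0,0,0],[0,0,0],[0,0,0],[0,0,0],[0,0,0],[0,0,0],[0,0,0],[0,0,0],[0,0,0],[0,0,0]],"gripper":[1,-1,-1,-1,-1,-1,-1,-1,-1,-1]}'
python3 -m inch '{"slide":[[-0.2,-0.68,0],[-0.2,-0.68,0],[-0.2,-0.68,0],[-0.2,-0.68,0],[-0.2,-0.68,0],[-0.2,-0.68,0],[-0.2,-0.68,0],[-0.08,-0.68,0],[0,0,0],[0,0,0]],"twist":[[0,0,0],[0,0,0],[0,0,0],[0,0,0],[0,0,0],[0,0,0],[0,0,0],[0,0,0],[0,0,0],[0,0,0]],"gripper":[-1,-1,-1,-1,-1,-1,-1,-1,-1,-1]}'
```

```text
time_s: 9.78
tool_pos: [0.4909, 0.3463, 0.3161]
tool_rot: [-0.0, 3.138, 0.006]
force: [0.2, 0.5, 0.3]
gripper_width: 0.0877
gripper_force: 0.0
time_s: 11.02
tool_pos: [0.5495, 0.1282, 0.313]
tool_rot: [-0.001, -3.141, 0.0]
force: [-0.3, 0.4, -0.2]
gripper_width: 0.0874
gripper_force: 0.0
```

```bash
python3 -m inch '{"slide":[[0,0,0.7],[0,0,0.8],[0,0,0.7],[0,0,0.5],[0,0,0.3],[0,0,0],[0,0,0]],"twist":[[0,0,0],[0,0,0],[0,0,0],[0,0,0],[0,0,0],[0,0,0],[0,0,0]],"gripper":[-1,-1,-1,-1,-1,-1,-1]}'
python3 -m inch '{"slide":[[0,0,0],[0,0,0],[0,0,0],[0,0,0],[0,0,0],[0,0,0]],"twist":[[0,0,0],[0,0,0],[0,0,0],[0,0,0],[0,0,0],[0,0,0]],"gripper":[1,1,1,1,1,1]}' 20
```

```text
time_s: 11.9
tool_pos: [0.5499, 0.1286, 0.1942]
tool_rot: [-0.001, 3.141, 0.001]
force: [0.7, 0.4, 0.2]
gripper_width: 0.0876
gripper_force: 0.0
time_s: 12.65
tool_pos: [0.5498, 0.1283, 0.1939]
tool_rot: [0.0, 3.141, 0.001]
force: [-2.3, 0.4, 5.5]
gripper_width: 0.0645
gripper_force: 20.0
```

```bash
python3 - <<'E'
from cell import grab_frame
import cv2
f=grab_frame("scene");cv2.imwrite("pics/s1.png",cv2.resize(f["pixels"][100:380,200:560][:,:,::-1],(720,560)))
E
```

```text
(no output)
```

View pics/s1.png

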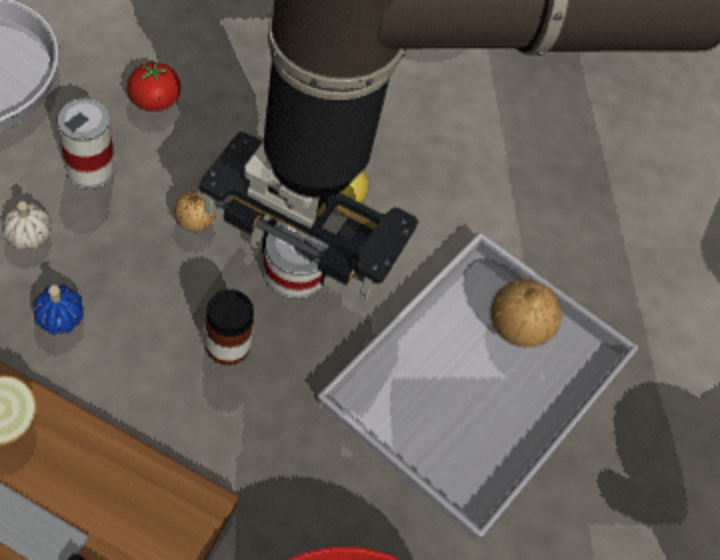

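The onion stands in the tray at (527,312) and the short tin is between the fingers at (297,262). Carrying the tin now.

```bash
python3 -m inch '{"slide":[[0,0,-0.3],[0,0,-0.7],[0,0,-1],[0,0,-1],[-0.22,0.47,0],[-0.37,0.78,0],[-0.4,0.86,0],[-0.4,0.86,0],[-0.4,0.86,0],[-0.4,0.86,0]],"twist":[[0,0,0],[0,0,0],[0,0,0],[0,0,0],[0,0,0],[0,0,0],[0,0,0],[0,0,0],[0,0,0],[0,0,0]],"gripper":[1,1,1,1,1,1,1,1,1,1]}'
python3 -m inch '{"slide":[[0,0,0],[0,0,0.7],[0,0,0.8],[0,0,0.6],[0,0,0.3],[0,0,0.2],[0,0,0.1],[0,0,0.1],[0,0,0.06],[0,0,0]],"twist":[[0,0,0],[0,0,0],[0,0,0],[0,0,0],[0,0,0],[0,0,0],[0,0,0],[0,0,0],[0,0,0],[0,0,0]],"gripper":[1,1,1,1,1,1,1,1,1,1]}'
```

```text
time_s: 13.95
tool_pos: [0.6374, 0.3172, 0.312]
tool_rot: [-0.0, -3.14, 0.002]
force: [0.7, 0.1, -1.5]
gripper_width: 0.0647
gripper_force: 20.0
time_s: 15.2
tool_pos: [0.6372, 0.3157, 0.1992]
tool_rot: [0.0, 3.141, 0.0]
force: [0.3, 0.5, -1.5]
gripper_width: 0.0646
gripper_force: 20.0
```

```bash
python3 -m inch '{"slide":[[0,0,0.04],[0,0,0]],"twist":[[0,0,0],[0,0,0]],"gripper":[1,1]}';python3 -m inch '{"slide":[[0,0,0.03],[0,0,0]],"twist":[[0,0,0],[0,0,0]],"gripper":[1,1]}'
```

```text
time_s: 15.45
tool_pos: [0.6372, 0.3157, 0.1974]
tool_rot: [-0.0, -3.141, 0.0]
force: [0.3, -0.4, -1.3]
gripper_width: 0.0651
gripper_force: 20.0
time_s: 15.7
tool_pos: [0.6373, 0.3158, 0.1965]
tool_rot: [0.0, 3.141, 0.0]
force: [-0.9, 0.1, -0.0]
gripper_width: 0.0647
gripper_force: 20.0
```

```bash
python3 -m inch '{"slide":[[0,0,0.015],[0,0,0],[0,0,0],[0,0,0],[0,0,0],[0,0,-0.5],[0,0,-0.9],[0,0,-0.9],[0,0,-0.9],[0,0,0]],"twist":[[0,0,0],[0,0,0],[0,0,0],[0,0,0],[0,0,0],[0,0,0],[0,0,0],[0,0,0],[0,0,0],[0,0,0]],"gripper":[1,-1,-1,-1,-1,-1,-1,-1,-1,-1]}'
python3 -m inch '{"slide":[[-0.05,-0.9,0],[-0.05,-0.9,0],[-0.05,-0.9,0],[-0.05,-0.9,0],[-0.05,-0.9,0],[-0.05,-0.9,0],[-0.05,-0.9,0],[-0.05,-0.9,0],[-0.05,-0.9,0],[-0.05,-0.9,0]],"twist":[[0,0,0],[0,0,0],[0,0,0],[0,0,0],[0,0,0],[0,0,0],[0,0,0],[0,0,0],[0,0,0],[0,0,0]],"gripper":[-1,-1,-1,-1,-1,-1,-1,-1,-1,-1]}'
python3 -m inch '{"slide":[[-0.1,-0.9,0],[-0.09,-0.9,0],[-0.05,-0.28,0],[0,0,0],[0,0,0]],"twist":[[0,0,0],[0,0,0],[0,0,0],[0,0,0],[0,0,0]],"gripper":[-1,-1,-1,-1,-1]}'
python3 - <<'E'
from h import *
from cell import status,grab_frame
s=status.sense();f=grab_frame("wrist");print(s["tool_pos"])
T=np.eye(4);T[:3,:3]=cv2.Rodrigues(s["tool_rot"])[0];T[:3,3]=s["tool_pos"]
f["world_to_cam"]=np.linalg.inv(T@f["tool_from_camera"])
pickle.dump(f,open("f1.pkl","wb"))
o=f["pixels"].copy()
for P in [(.6664,-.1276,.02),(.7246,-.0431,.02),(.7108,-.2151,.02),(.5576,-.126,.09)]: 
    p=proj(f,[P])[0];print(p);cv2.drawMarker(o,tuple(int(v) for v in p),(255,0,0),0,12,1)
cv2.imwrite("pics/w2.png",o[:,:,::-1])
E
```

```text
time_s: 16.95
tool_pos: [0.6381, 0.3162, 0.3295]
tool_rot: [-0.001, 3.135, 0.007]
force: [0.3, 0.5, -0.6]
gripper_width: 0.0876
gripper_force: 0.0
time_s: 18.2
tool_pos: [0.657, -0.0454, 0.3242]
tool_rot: [0.0, 3.141, 0.0]
force: [1.1, 0.0, -0.2]
gripper_width: 0.0879
gripper_force: 0.0
time_s: 18.82
tool_pos: [0.6667, -0.1266, 0.3237]
tool_rot: [0.001, -3.142, -0.0]
force: [-0.4, 0.4, 0.2]
gripper_width: 0.0878
gripper_force: 0.0
[ 0.66667121 -0.12664818  0.32374763]
[277.17114414 207.25860437]
[358.51202301 261.02987869]
[192.0582108  248.82680924]
[278.51622195  76.49096038]
```

View pics/w2.png

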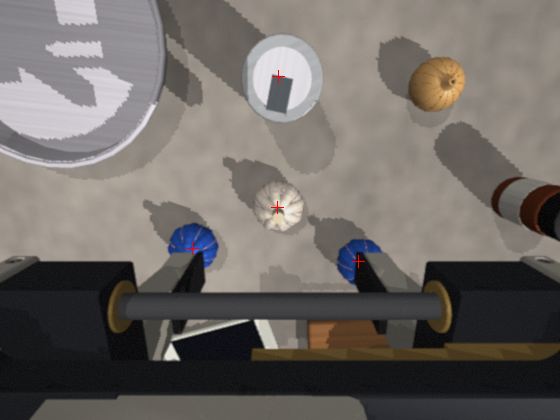

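The whitish garlic is at (280,206), about 3 mm off the marker; the blue ones at (193,245) and (358,260) stay clear of the fingers.

```bash
python3 -m inch '{"slide":[[0.03,0.04,0.8],[0,0,0.8],[0,0,0.7],[0,0,0.6],[0,0,0.4],[0,0,0.24],[0,0,0],[0,0,0]],"twist":[[0,0,0],[0,0,0],[0,0,0],[0,0,0],[0,0,0],[0,0,0],[0,0,0],[0,0,0]],"gripper":[-0.65,-0.65,-0.65,-0.65,-0.65,-0.65,-0.65,-0.65]}'
python3 -m inch '{"slide":[[0,0,0],[0,0,0],[0,0,0],[0,0,0],[0,0,0],[0,0,0]],"twist":[[0,0,0],[0,0,0],[0,0,0],[0,0,0],[0,0,0],[0,0,0]],"gripper":[1,1,1,1,1,1]}' 8
```

```text
time_s: 19.88
tool_pos: [0.666, -0.1258, 0.183]
tool_rot: [0.0, 3.14, -0.0]
force: [-0.4, -0.4, 0.2]
gripper_width: 0.0726
gripper_force: 0.0
time_s: 20.62
tool_pos: [0.6656, -0.1259, 0.1823]
tool_rot: [0.0, 3.141, -0.0]
force: [-1.3, -0.5, 3.2]
gripper_width: 0.0479
gripper_force: 8.0
```

```bash
python3 -m inch '{"slide":[[0,0,-0.3],[0,0,-0.7],[0,0,-0.8],[0,0,-0.8],[0,0,-0.8],[0.1,0.4,0],[0.2,0.8,0],[0.2,0.8,0],[0.2,0.8,0],[0.2,0.8,0]],"twist":[[0,0,0],[0,0,0],[0,0,0],[0,0,0],[0,0,0],[0,0,0],[0,0,0],[0,0,0],[0,0,0],[0,0,0]],"gripper":[1,1,1,1,1,1,1,1,1,1]}'
python3 -m inch '{"slide":[[0.2,0.8,0],[0.2,0.8,0],[0.2,0.8,0],[0.2,0.8,0],[0.2,0.8,0],[0.2,0.8,0],[0.2,0.8,0],[0.2,0.8,0],[0.2,0.8,0],[0.04,0.62,0]],"twist":[[0,0,0],[0,0,0],[0,0,0],[0,0,0],[0,0,0],[0,0,0],[0,0,0],[0,0,0],[0,0,0],[0,0,0]],"gripper":[1,1,1,1,1,1,1,1,1,1]}'
python3 -m inch '{"slide":[[0,0,0],[0,0,0.7],[0,0,0.7],[0,0,0.6],[0,0,0.5],[0,0,0.3],[0,0,0.2],[0,0,0.1],[0,0,0.1],[0,0,0]],"twist":[[0,0,0],[0,0,0],[0,0,0],[0,0,0],[0,0,0],[0,0,0],[0,0,0],[0,0,0],[0,0,0],[0,0,0]],"gripper":[1,1,1,1,1,1,1,1,1,1]}'
```

```text
time_s: 21.88
tool_pos: [0.6287, 0.0195, 0.3175]
tool_rot: [-0.0, -3.141, -0.0]
force: [0.2, 0.6, 0.1]
gripper_width: 0.0477
gripper_force: 8.0
time_s: 23.12
tool_pos: [0.5551, 0.3324, 0.3177]
tool_rot: [0.001, -3.141, 0.001]
force: [-0.7, -0.4, -0.8]
gripper_width: 0.0476
gripper_force: 8.0
time_s: 24.38
tool_pos: [0.556, 0.331, 0.1902]
tool_rot: [0.0, 3.141, 0.0]
force: [0.5, -0.3, 0.1]
gripper_width: 0.0479
gripper_force: 8.0
```

```bash
python3 -m inch '{"slide":[[-0.2,0,0],[0,0,0.06],[0,0,0.04],[0,0,0]],"twist":[[0,0,0],[0,0,0],[0,0,0],[0,0,0]],"gripper":[1,1,1,1]}';python3 -m inch '{"slide":[[0,0,0.03],[0,0,0]],"twist":[[0,0,0],[0,0,0]],"gripper":[1,1]}'
```

```text
time_s: 24.88
tool_pos: [0.5639, 0.3308, 0.1858]
tool_rot: [-0.0, -3.141, 0.001]
force: [0.5, 1.0, -0.7]
gripper_width: 0.0476
gripper_force: 8.0
time_s: 25.12
tool_pos: [0.564, 0.331, 0.1849]
tool_rot: [0.0, 3.142, 0.0]
force: [-0.2, -0.3, 0.3]
gripper_width: 0.0476
gripper_force: 8.0
```

```bash
python3 -m inch '{"slide":[[0,0,0.015],[0,0,0],[0,0,0],[0,0,0],[0,0,0],[0,0,-0.4],[0,0,-0.9],[0,0,-0.9],[0,0,-0.9],[0,0,0]],"twist":[[0,0,0],[0,0,0],[0,0,0],[0,0,0],[0,0,0],[0,0,0],[0,0,0],[0,0,0],[0,0,0],[0,0,0]],"gripper":[1,-0.6,-0.6,-0.6,-0.6,-0.6,-0.6,-0.6,-0.6,-0.6]}'
python3 -m inch '{"slide":[[0.02,-0.8,0],[0.02,-0.8,0],[0.02,-0.8,0],[0.02,-0.8,0],[0.02,-0.8,0],[0.02,-0.8,0],[0.02,-0.8,0],[0.02,-0.8,0],[0.02,-0.8,0],[0.02,-0.8,0]],"twist":[[0,0,0],[0,0,0],[0,0,0],[0,0,0],[0,0,0],[0,0,0],[0,0,0],[0,0,0],[0,0,0],[0,0,0]],"gripper":[-0.6,-0.6,-0.6,-0.6,-0.6,-0.6,-0.6,-0.6,-0.6,-0.6]}'
python3 - <<'E'
from cell import grab_frame
import cv2
f=grab_frame("scene");cv2.imwrite("pics/s2.png",cv2.resize(f["pixels"][100:380,200:560][:,:,::-1],(720,560)))
E
```

```text
time_s: 26.38
tool_pos: [0.5648, 0.3316, 0.3133]
tool_rot: [-0.001, 3.136, 0.008]
force: [0.5, 0.7, -0.4]
gripper_width: 0.0702
gripper_force: 0.0
time_s: 27.62
tool_pos: [0.5553, 0.009, 0.3083]
tool_rot: [-0.001, -3.141, 0.0]
force: [0.4, 0.6, 0.2]
gripper_width: 0.0699
gripper_force: 0.0
```

View pics/s2.png

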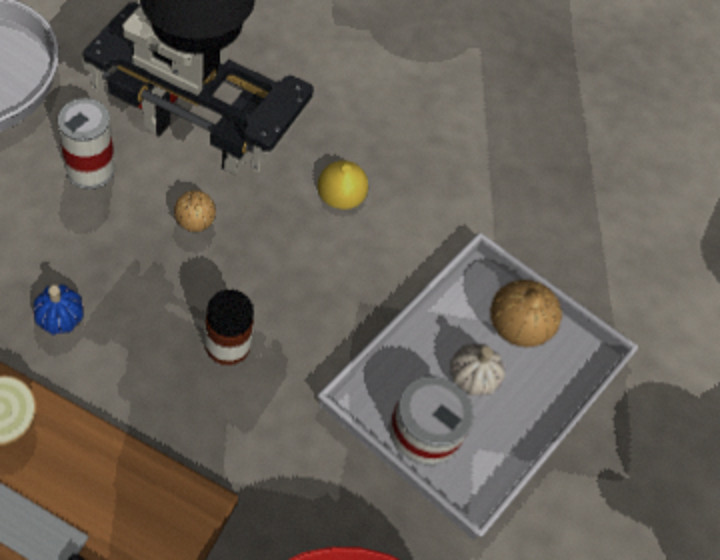

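The tray holds the onion (527,312), garlic (478,370) and tin (432,420), all standing apart. For the small onion I'll turn the gripper about 86° so its body clears the tall tin.

```bash
python3 -c "
from cell import status;s=status.sense();print(s['joints'].round(2))"
python3 -m inch '{"slide":[[0,0,0],[0,0,0],[0,0,0],[0,0,0],[0,0,0],[0,0,0],[0,0,0],[0,0,0],[0,0,0],[0,0,0]],"twist":[[0,0,0.186],[0,0,0.186],[0,0,0.186],[0,0,0.186],[0,0,0.186],[0,0,0.186],[0,0,0.186],[0,0,0.186],[0,0,0],[0,0,0]],"gripper":[-0.6,-0.6,-0.6,-0.6,-0.6,-0.6,-0.6,-0.6,-0.6,-0.6]}'
python3 -c "
from cell import status;s=status.sense();print(s['joints'].round(2))
import cv2;print(cv2.Rodrigues(s['tool_rot'])[0].round(3))"
```

```text
[ 0.36  0.25 -0.39  0.   -0.94 -1.94]
time_s: 28.92
tool_pos: [0.5694, -0.0751, 0.2959]
tool_rot: [-1.944, -2.338, -0.134]
force: [-0.6, 0.2, 0.2]
gripper_width: 0.0704
gripper_force: 0.0
[ 0.16  0.3  -0.28 -0.16 -0.99 -3.03]
[[-0.181  0.983 -0.019]
 [ 0.975  0.182  0.13 ]
 [ 0.131  0.005 -0.991]]
```

The last joint reached its limit (-3.03 rad) on that side, which tilted and shifted the tool. It's still high and clear. I'll square it up again and turn the other way.

```bash
cat > go.py <<'E'
import sys,numpy as np,cv2
from cell import status
s=status.sense();R=cv2.Rodrigues(s["tool_rot"])[0]
y=float(sys.argv[4]);c,n=np.cos(y),np.sin(y)   # yaw from square
Rt=np.array([[c,-n,0],[n,c,0],[0,0,1]])@np.diag([-1.,1,-1])
w=cv2.Rodrigues(R.T@Rt)[0].ravel()
d=np.array([float(v) for v in sys.argv[1:4]])-s["tool_pos"]
print("joints",s["joints"].round(2),"turn",w.round(3),"world d",d.round(4),"units square",(Rt.T@d/.04).round(3),"units now",(R.T@d/.04).round(3))
E
python3 go.py 0.5553 0.0098 0.308 0
```

```text
joints [ 0.16  0.3  -0.28 -0.16 -0.99 -3.03] turn [ 0.096 -0.106 -1.385] world d [-0.0141  0.0849  0.0121] units square [ 0.352  2.122 -0.302] units now [ 2.171  0.042 -0.018]
```

```bash
python3 -m inch '{"slide":[[0,0,-0.2],[0,0,0],[0,0,0],[0,0,0],[0,0,0],[0,0,0],[0,0,0],[0,0,0],[0,0,0],[0,0,0]],"twist":[[0.012,-0.0133,-0.173],[0.012,-0.0133,-0.173],[0.012,-0.0133,-0.173],[0.012,-0.0133,-0.173],[0.012,-0.0133,-0.173],[0.012,-0.0133,-0.173],[0.012,-0.0133,-0.173],[0.012,-0.0133,-0.173],[0,0,0],[0,0,0]],"gripper":[-0.6,-0.6,-0.6,-0.6,-0.6,-0.6,-0.6,-0.6,-0.6,-0.6]}'
python3 go.py 0.5553 0.0098 0.308 0
```

```text
time_s: 30.18
tool_pos: [0.5699, -0.0748, 0.3042]
tool_rot: [0.005, 3.141, -0.0]
force: [-0.7, -0.3, 0.2]
gripper_width: 0.07
gripper_force: 0.0
joints [ 0.21  0.28 -0.35  0.   -0.94 -1.78] turn [-0.     0.001 -0.003] world d [-0.0146  0.0846  0.0038] units square [ 0.364  2.114 -0.096] units now [ 0.37   2.113 -0.097]
```

Now move over, then turn the other way by 8 × -0.186.

```bash
python3 -m inch '{"slide":[[0.12,0.71,-0.1],[0.12,0.71,0],[0.13,0.7,0]],"twist":[[0,0,0],[0,0,0],[0,0,0]],"gripper":[-0.6,-0.6,-0.6]}'
python3 -m inch '{"slide":[[0,0,0],[0,0,0],[0,0,0],[0,0,0],[0,0,0],[0,0,0],[0,0,0],[0,0,0],[0,0,0],[0,0,0]],"twist":[[0,0,-0.186],[0,0,-0.186],[0,0,-0.186],[0,0,-0.186],[0,0,-0.186],[0,0,-0.186],[0,0,-0.186],[0,0,-0.186],[0,0,0],[0,0,0]],"gripper":[-0.6,-0.6,-0.6,-0.6,-0.6,-0.6,-0.6,-0.6,-0.6,-0.6]}'
python3 go.py 0.5555 0.0098 0.1815 1.488
```

```text
time_s: 30.55
tool_pos: [0.5551, 0.0103, 0.308]
tool_rot: [0.006, 3.141, -0.0]
force: [0.6, 0.8, 0.4]
gripper_width: 0.0701
gripper_force: 0.0
time_s: 31.8
tool_pos: [0.5552, 0.0095, 0.3079]
tool_rot: [-2.121, 2.318, -0.001]
force: [-0.6, 0.9, -0.1]
gripper_width: 0.0701
gripper_force: 0.0
joints [ 0.37  0.25 -0.39  0.   -0.94 -0.46] turn [-0.    -0.    -0.006] world d [ 0.0003  0.0003 -0.1264] units square [-0.008 -0.006  3.161] units now [-0.009 -0.004  3.161]
```

```bash
python3 -m inch '{"slide":[[0,0,0.7],[0,0,0.7],[0,0,0.7],[0,0,0.6],[0,0,0.34],[0,0,0.12],[0,0,0],[0,0,0]],"twist":[[0,0,0],[0,0,0],[0,0,0],[0,0,0],[0,0,0],[0,0,0],[0,0,0],[0,0,0]],"gripper":[-0.6,-0.6,-0.6,-0.6,-0.6,-0.6,-0.6,-0.6]}'
python3 -m inch '{"slide":[[0,0,0],[0,0,0],[0,0,0],[0,0,0],[0,0,0],[0,0,0]],"twist":[[0,0,0],[0,0,0],[0,0,0],[0,0,0],[0,0,0],[0,0,0]],"gripper":[1,1,1,1,1,1]}' 8
python3 -m inch '{"slide":[[0,0,-0.3],[0,0,-0.7],[0,0,-0.8],[0,0,-0.8],[0,0,-0.8],[0,0,-0.1],[0,0,0]],"twist":[[0,0,0],[0,0,0],[0,0,0],[0,0,0],[0,0,0],[0,0,0],[0,0,0]],"gripper":[1,1,1,1,1,1,1]}'
python3 go.py 0.476 -0.3245 0.310 1.488
```

```text
time_s: 32.8
tool_pos: [0.5557, 0.0095, 0.1823]
tool_rot: [-2.125, 2.312, -0.002]
force: [0.4, 0.2, -1.0]
gripper_width: 0.0704
gripper_force: 0.0
time_s: 33.55
tool_pos: [0.5554, 0.0094, 0.1816]
tool_rot: [-2.127, 2.312, -0.001]
force: [-0.5, 0.1, 3.7]
gripper_width: 0.0431
gripper_force: 8.0
time_s: 34.42
tool_pos: [0.5549, 0.0094, 0.3218]
tool_rot: [-2.126, 2.312, -0.001]
force: [-0.1, 0.1, -0.8]
gripper_width: 0.043
gripper_force: 8.0
joints [ 0.37  0.23 -0.37  0.   -0.97 -0.45] turn [-0.001  0.    -0.001] world d [-0.0789 -0.3339 -0.0118] units square [8.481 1.276 0.295] units now [8.483 1.268 0.291]
```

```bash
python3 go.py 0.520 -0.3695 0.3218 1.488
python3 -m inch '{"slide":[[0.4,0,0],[0.8,0,0],[0.9,0,0],[0.9,0,0],[0.9,0,0],[0.9,0,0],[0.9,0,0],[0.9,0,0],[0.9,0,0],[0.9,0,0]],"twist":[[0,0,0],[0,0,0],[0,0,0],[0,0,0],[0,0,0],[0,0,0],[0,0,0],[0,0,0],[0,0,0],[0,0,0]],"gripper":[1,1,1,1,1,1,1,1,1,1]}'
python3 -m inch '{"slide":[[0.7,0.1,0],[0.3,0,0],[0,0,0],[0,0,0]],"twist":[[0,0,0],[0,0,0],[0,0,0],[0,0,0]],"gripper":[1,1,1,1]}'
python3 go.py 0.520 -0.3695 0.185 1.488
```

```text
joints [ 0.37  0.23 -0.37  0.   -0.97 -0.45] turn [-0.001  0.    -0.001] world d [-0.0349 -0.3789  0.    ] units square [ 9.512  0.087 -0.   ] units now [ 9.512e+00  7.700e-02 -3.000e-03]
time_s: 35.67
tool_pos: [0.5262, -0.3272, 0.3202]
tool_rot: [2.125, -2.312, -0.002]
force: [0.3, 0.6, -0.8]
gripper_width: 0.043
gripper_force: 8.0
time_s: 36.17
tool_pos: [0.5198, -0.3644, 0.3212]
tool_rot: [2.127, -2.312, -0.0]
force: [0.6, 0.2, -0.3]
gripper_width: 0.0429
gripper_force: 8.0
joints [-0.3   0.36 -0.19 -0.   -1.02  0.22] turn [ 0.     0.    -0.001] world d [ 0.0002 -0.0051 -0.1362] units square [ 0.126 -0.015  3.406] units now [ 0.127 -0.016  3.406]
```

```bash
python3 -m inch '{"slide":[[0.12,0,0.6],[0,0,0.7],[0,0,0.7],[0,0,0.6],[0,0,0.35],[0,0,0.2],[0,0,0.1],[0,0,0.1],[0,0,0.04],[0,0,0]],"twist":[[0,0,0],[0,0,0],[0,0,0],[0,0,0],[0,0,0],[0,0,0],[0,0,0],[0,0,0],[0,0,0],[0,0,0]],"gripper":[1,1,1,1,1,1,1,1,1,1]}'
python3 -m inch '{"slide":[[0,0,0.025],[0,0,0]],"twist":[[0,0,0],[0,0,0]],"gripper":[1,1]}'
```

```text
time_s: 37.42
tool_pos: [0.5195, -0.3698, 0.1862]
tool_rot: [-2.126, 2.312, -0.001]
force: [-0.3, 0.4, -0.7]
gripper_width: 0.0432
gripper_force: 8.0
time_s: 37.67
tool_pos: [0.5195, -0.3698, 0.1851]
tool_rot: [-2.126, 2.312, -0.001]
force: [-0.4, 0.6, -1.6]
gripper_width: 0.0428
gripper_force: 8.0
```

```bash
python3 -m inch '{"slide":[[0,0,0.02],[0,0,0]],"twist":[[0,0,0],[0,0,0]],"gripper":[1,1]}'
python3 -m inch '{"slide":[[0,0,0.02],[0,0,0]],"twist":[[0,0,0],[0,0,0]],"gripper":[1,1]}'
```

```text
time_s: 37.92
tool_pos: [0.5195, -0.3698, 0.1842]
tool_rot: [-2.127, 2.312, -0.001]
force: [0.1, -0.8, 0.8]
gripper_width: 0.0427
gripper_force: 8.0
time_s: 38.17
tool_pos: [0.5195, -0.3698, 0.1841]
tool_rot: [-2.127, 2.312, -0.001]
force: [-1.2, 0.3, 5.5]
gripper_width: 0.0429
gripper_force: 8.0
```

Contact. Release, rise, and go to the tall tin at (0.557, -0.124).

```bash
python3 -m inch '{"slide":[[0,0,-0.02],[0,0,0],[0,0,0],[0,0,0],[0,0,0],[0,0,-0.4],[0,0,-0.9],[0,0,-0.9],[0,0,-0.9],[0,0,-0.4]],"twist":[[0,0,0],[0,0,0],[0,0,0],[0,0,0],[0,0,0],[0,0,0],[0,0,0],[0,0,0],[0,0,0],[0,0,0]],"gripper":[1,-0.6,-0.6,-0.6,-0.6,-0.6,-0.6,-0.6,-0.6,-0.6]}'
python3 -m inch '{"slide":[[-0.8,-0.06,0],[-0.8,-0.06,0],[-0.8,-0.06,0],[-0.8,-0.06,0],[-0.8,-0.06,0],[-0.8,-0.06,0],[-0.8,-0.06,0],[-0.6,-0.06,0],[0,0,0],[0,0,0]],"twist":[[0,0,0],[0,0,0],[0,0,0],[0,0,0],[0,0,0],[0,0,0],[0,0,0],[0,0,0],[0,0,0],[0,0,0]],"gripper":[-1,-1,-1,-1,-1,-1,-1,-1,-1,-1]}'
python3 go.py 0.557 -0.124 0.214 1.488
python3 - <<'E'
from h import *
from cell import status,grab_frame
s=status.sense();f=grab_frame("wrist")
T=np.eye(4);T[:3,:3]=cv2.Rodrigues(s["tool_rot"])[0];T[:3,3]=s["tool_pos"]
f["world_to_cam"]=np.linalg.inv(T@f["tool_from_camera"])
pickle.dump(f,open("f2.pkl","wb"))
o=f["pixels"].copy()
for P in [(.557,-.124,.09),(.557,-.124,0),(.5195,-.3698,.02)]: 
    p=proj(f,[P])[0];print(p);cv2.drawMarker(o,tuple(int(v) for v in p),(255,0,0),0,12,1)
cv2.imwrite("pics/w3.png",o[:,:,::-1])
E
```

```text
time_s: 39.42
tool_pos: [0.5197, -0.3699, 0.3279]
tool_rot: [-2.126, 2.311, -0.007]
force: [-0.8, 0.3, 0.1]
gripper_width: 0.07
gripper_force: 0.0
time_s: 40.67
tool_pos: [0.5591, -0.1243, 0.3241]
tool_rot: [2.127, -2.312, 0.001]
force: [-0.3, -0.9, -0.6]
gripper_width: 0.0881
gripper_force: 0.0
joints [ 0.12  0.26 -0.33  0.   -0.98 -0.21] turn [-0.    -0.    -0.001] world d [-0.0021  0.0003 -0.1101] units square [-0.004  0.053  2.753] units now [-0.005  0.054  2.753]
[281.39262828 231.28254213]
[280.70532807 200.90780992]
[ 304.17702167 -118.20152939]
```

View pics/w3.png

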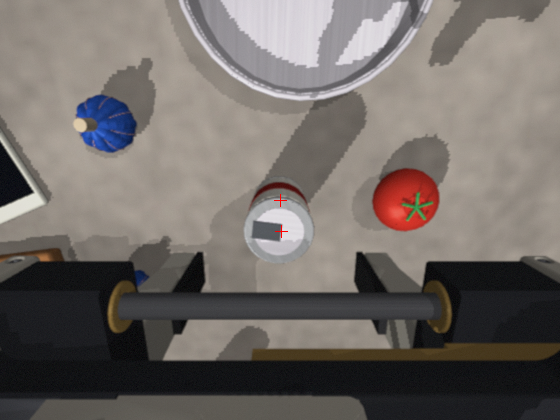

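The tin top is at (279,231), right at the marker. Descend and grip.

```bash
python3 -m inch '{"slide":[[0,0.05,0.6],[0,0,0.7],[0,0,0.6],[0,0,0.5],[0,0,0.25],[0,0,0.1],[0,0,0],[0,0,0]],"twist":[[0,0,0],[0,0,0],[0,0,0],[0,0,0],[0,0,0],[0,0,0],[0,0,0],[0,0,0]],"gripper":[-1,-1,-1,-1,-1,-1,-1,-1]}'
python3 -m inch '{"slide":[[0,0,0],[0,0,0],[0,0,0],[0,0,0],[0,0,0],[0,0,0],[0,0,0]],"twist":[[0,0,0],[0,0,0],[0,0,0],[0,0,0],[0,0,0],[0,0,0],[0,0,0]],"gripper":[1,1,1,1,1,1,1]}' 20
python3 -m inch '{"slide":[[0,0,-0.3],[0,0,-0.7],[0,0,-0.8],[0,0,-0.5],[0,0,0]],"twist":[[0,0,0],[0,0,0],[0,0,0],[0,0,0],[0,0,0]],"gripper":[1,1,1,1,1]}'
python3 go.py 0.521 -0.2795 0.305 1.488
```

```text
time_s: 41.72
tool_pos: [0.5576, -0.1241, 0.2149]
tool_rot: [-2.126, 2.311, -0.002]
force: [-0.7, 0.0, 0.2]
gripper_width: 0.0876
gripper_force: 0.0
time_s: 42.6
tool_pos: [0.5577, -0.124, 0.2143]
tool_rot: [-2.126, 2.312, -0.002]
force: [2.3, 0.6, 0.3]
gripper_width: 0.0524
gripper_force: 20.0
time_s: 43.22
tool_pos: [0.5572, -0.124, 0.3078]
tool_rot: [-2.125, 2.311, -0.003]
force: [-0.2, -0.9, -2.9]
gripper_width: 0.0525
gripper_force: 20.0
joints [ 0.12  0.27 -0.35  0.   -0.94 -0.21] turn [-0.003  0.    -0.001] world d [-0.0362 -0.1555 -0.0028] units square [3.948 0.582 0.071] units now [3.949 0.578 0.068]
```

```bash
python3 -m inch '{"slide":[[0.4,0.06,0],[0.7,0.1,0],[0.8,0.12,0],[0.8,0.12,0],[0.75,0.1,0],[0.5,0.08,0],[0,0,0],[0,0,0]],"twist":[[0,0,0],[0,0,0],[0,0,0],[0,0,0],[0,0,0],[0,0,0],[0,0,0],[0,0,0]],"gripper":[1,1,1,1,1,1,1,1]}'
python3 -m inch '{"slide":[[0,0,0.5],[0,0,0.6],[0,0,0.5],[0,0,0.3],[0,0,0.15],[0,0,0.1],[0,0,0.05],[0,0,0]],"twist":[[0,0,0],[0,0,0],[0,0,0],[0,0,0],[0,0,0],[0,0,0],[0,0,0],[0,0,0]],"gripper":[1,1,1,1,1,1,1,1]}'
python3 go.py 0.521 -0.2795 0.2168 1.488
```

```text
time_s: 44.22
tool_pos: [0.5208, -0.2794, 0.3057]
tool_rot: [2.126, -2.313, -0.0]
force: [-0.4, 0.3, -1.6]
gripper_width: 0.0523
gripper_force: 20.0
time_s: 45.22
tool_pos: [0.5211, -0.2796, 0.2185]
tool_rot: [-2.126, 2.312, -0.001]
force: [0.3, 0.7, -2.8]
gripper_width: 0.0525
gripper_force: 20.0
joints [-0.16  0.4  -0.4   0.   -0.77  0.08] turn [-0.001 -0.    -0.001] world d [-0.0001  0.0001 -0.0017] units square [-0.002  0.003  0.042] units now [-0.002  0.003  0.042]
```

```bash
python3 -m inch '{"slide":[[0,0,0.035],[0,0,0]],"twist":[[0,0,0],[0,0,0]],"gripper":[1,1]}'
python3 -m inch '{"slide":[[0,0,0.02],[0,0,0]],"twist":[[0,0,0],[0,0,0]],"gripper":[1,1]}'
```

```text
time_s: 45.48
tool_pos: [0.521, -0.2796, 0.2169]
tool_rot: [-2.126, 2.312, -0.001]
force: [-0.4, 0.0, -2.4]
gripper_width: 0.0526
gripper_force: 20.0
time_s: 45.72
tool_pos: [0.5211, -0.2796, 0.2168]
tool_rot: [-2.127, 2.312, -0.001]
force: [-2.7, 1.1, 5.0]
gripper_width: 0.0528
gripper_force: 20.0
```

```bash
python3 -m inch '{"slide":[[0,0,-0.02],[0,0,0],[0,0,0],[0,0,0],[0,0,0],[0,0,-0.4],[0,0,-0.9],[0,0,-0.9],[0,0,-0.9],[0,0,-0.9]],"twist":[[0,0,0],[0,0,0],[0,0,0],[0,0,0],[0,0,0],[0,0,0],[0,0,0],[0,0,0],[0,0,0],[0,0,0]],"gripper":[1,-0.8,-0.8,-0.8,-0.8,-0.8,-0.8,-0.8,-0.8,-0.8]}'
python3 -m inch '{"slide":[[-0.8,0,0],[-0.8,0,0],[-0.8,0,0],[-0.8,0,0],[-0.8,0,0],[-0.8,0,0],[0,0,0],[0,0,0]],"twist":[[0,0,0],[0,0,0],[0,0,0],[0,0,0],[0,0,0],[0,0,0],[0,0,0],[0,0,0]],"gripper":[-0.8,-0.8,-0.8,-0.8,-0.8,-0.8,-0.8,-0.8]}'
python3 - <<'E'
from cell import grab_frame
import cv2
for n in ["scene","top"]:
    f=grab_frame(n);cv2.imwrite(f"pics/{n}9.png",cv2.resize(f["pixels"][:,:,::-1],(784,588),interpolation=cv2.INTER_CUBIC))
E
```

```text
time_s: 46.98
tool_pos: [0.5206, -0.2795, 0.3794]
tool_rot: [-2.126, 2.312, -0.003]
force: [0.2, 1.0, -0.2]
gripper_width: 0.0786
gripper_force: 0.0
time_s: 47.98
tool_pos: [0.5369, -0.0882, 0.3776]
tool_rot: [-2.127, 2.311, -0.002]
force: [0.3, 0.6, -0.2]
gripper_width: 0.0793
gripper_force: 0.0
```

View pics/scene9.png

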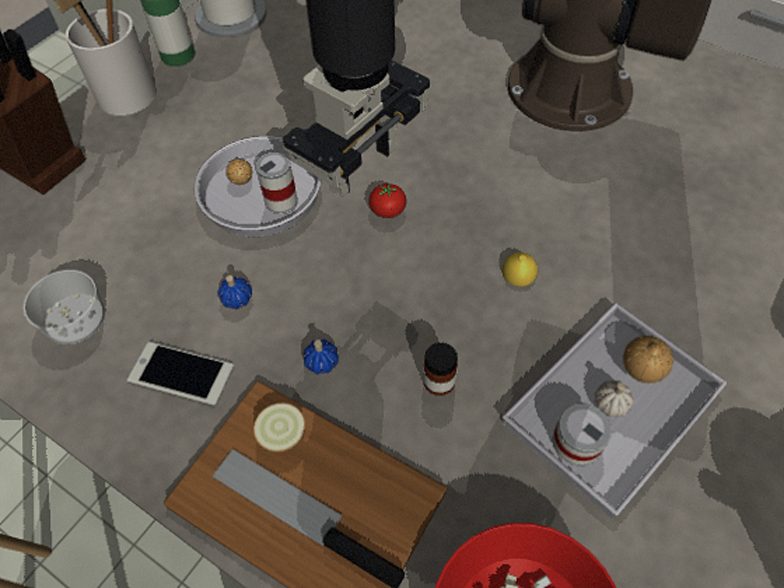

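View pics/top9.png

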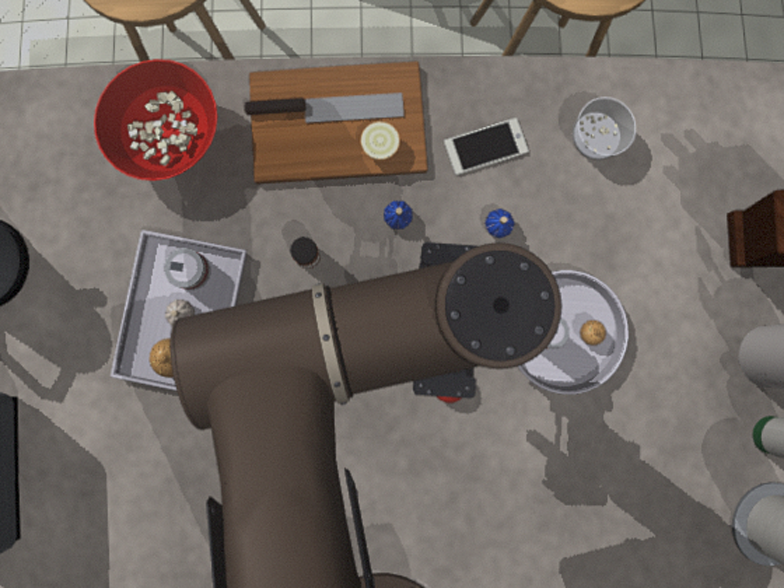

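In the scene view the small onion (239,170) and tall tin (277,182) stand in the round tin. The large onion (648,358), garlic (615,398) and short tin (582,435) stand in the tray. The tomato, lemon, jar and both blue ones haven't moved, and the robot is clear of everything. Handing in.

```bash
python3 -c "
from cell import arm;print(arm.sign_off())"
```

```text
the job is handed in; nothing more can be done
None
```

The job is handed in after about 48 s of robot time: large onion, short tin and garlic on the tray, small onion and tall tin in the round tin. The last pictures showed all five standing apart on the flat bottoms, with the tomato, half lemon, spice jar and blue look-alikes where they were.

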